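Pull the dust cap off a bearing hub with a forked puller

TASK

Pick up the forked puller by its handle, slide its fork under the wide head of the dust cap on the bearing hub and pull straight up until the cap pops out of its socket. Carry the cap on the fork to the square rubber mat and gently set it down standing on its foot, then let go of the puller so that it too is left standing. Do not touch the cap with the robot itself, and leave the nut and bolts lying nearby where they are.

Things in the scene. Friction and masses are not known exactly. Their poses are not given: they have to be found in the camera images.
- puller_grip (a point): Centre of the handle of the puller, 88 mm above the underside of its fork, straight above puller. Handle: black upright block, 24 mm in y (grip here), 36 mm in x, 50 mm high (63 to 113 mm above the underside); 26 mm wide steel arm below it (56 to 64 mm). Axes are the puller's: z up, x along the prongs towards their open tips.
- puller: Loose dark steel C-shaped puller, 0.22 kg, 92 x 64 x 113 mm, standing on its fork; origin at the underside of the fork, straight below the handle, z up. The fork fits the cap when this origin is on the cap's axis (about 5 mm of play each way). At the closed end (x = -50 to -40 mm) a 26 mm wide post rises to the arm (underside at 56 mm) that reaches over the fork and carries the handle.
- puller_fork (a point): Middle of the puller's fork, on the upper side of the prongs (6 mm above puller), axes as there. Two flat prongs along x (-48 to +42 mm), each 12 mm wide and 6 mm thick, with a 40 mm wide slot between them (y = -20 to +20 mm), open at +x; the last 5 mm at the tips are raised to 9 mm, so that a cap does not slide off.
- cap: Loose solid steel dust cap, 0.12 kg, 42 mm high; origin at the centre of its underside, z up. Foot bead 34 mm across (up to 5 mm), neck 28 mm across, slightly domed round head 64 mm across from 34 to 42 mm. At first seated in the hub's socket, underside 32 mm above the bench; four sprung balls hold it by the bead. Pulling it out takes roughly 10 N; it is free after 20 mm of lift.
- hub: Grey bearing hub, fixed to the bench, origin at the centre of its underside. Round foot 110 mm across, 12 mm high; boss 68 to 58 mm across; in its top a 16 mm deep socket, floor 32 mm and rim 48 mm above the bench. With the cap seated, a gap 18 mm high lies all round between the rim (48 mm) and the underside of the cap's head (66 mm): the fork goes in there from any side.
- mat: Black square rubber mat, fixed to the bench, 130 x 130 x 4 mm, origin at the centre of its underside. Cap and fork may stand on it together: the cap then stands on its own foot in the fork's slot.
- nut_0: Bystander: loose hex nut lying just in front of the hub, 27 mm across, 13 mm high; origin at the centre of its underside.
- bolt_a: Bystander: loose hex bolt lying just beyond the hub, 85 mm long, 23 mm high; origin under its centre.
- bolt_c: Bystander: loose short hex bolt lying just beyond the mat, 58 mm long, 20 mm high; origin under its centre.
Not all that is in view belongs to the job. Several things have the shape of the cap; the one meant has the colours described above.

How it is judged:
On the way, in this order (a step that is already met when the one before it is completed fails the run):
1. The puller's fork is under the head of the cap while the cap still sits in its socket (horizontal distance between puller and cap below 0.018 m and z of cap in the frame of puller between -0.034 and -0.012 m and z of cap in the frame of hub below 0.037 m), for 0.1 s.
2. The cap has been pulled straight up out of the socket (still above the hub, its underside above the rim) and hangs on the puller (z of cap in the frame of hub above 0.051 m and horizontal distance between cap and hub below 0.03 m and contact force between puller and cap above 0.3 N), for 0.05 s.
At the end, for the whole second after the job is handed in: The cap stands upright (within 0.15 rad) on its foot with its axis on the rubber mat; the puller stands upright (within 0.15 rad) on its fork, on the mat or the bench; both are at rest and the puller is released (x of cap in the frame of mat between -0.065 and 0.065 m and y of cap in the frame of mat between -0.065 and 0.065 m and height (world z) of each of cap, puller below 0.012 m and angle between each of cap, puller's own z axis and vertical below 0.15 rad and linear speed of each of cap, puller below 0.02 m/s and contact force between the fingers and puller below 0.1 N); the robot touches nothing.
It fails at once if The robot itself touches the cap (over 1 N) (contact force between any of the fingers, the arm and cap above 1 N).
It fails at once if The cap is dropped or flung (faster than 1.3 m/s) (linear speed of cap above 1.3 m/s).
It fails at once if A bystander (the nut or one of the two bolts) is moved by more than 20 mm (distance of any of nut_0, bolt_a, bolt_c from where it was at the start of the episode above 0.02 m).
It also fails if it takes over 58 s, if anything falls off the work surface, if the arm or the gripper's body presses on something with over 40 N, if the wrist force passes 120 N, or if a joint passes its speed limit or range.

ROBOT

A 6-joint arm with a two-finger parallel gripper is mounted at the origin on a cart in front of the work surface, level with it; the furniture and walls round the work are solid. World frame = base frame: x ahead of the robot, y to its left, z up, the work surface at z = 0. Lengths are in m, angles in rad, forces in N, time in s.
With the tool pointing down it reaches from about 0.35 to 0.975 m from the base axis. Payload 17.4 kg.
Tool frame: the origin (TCP) lies midway between the tips of the shut fingers; the grasp point (between the pads) lies 19 mm behind it (bot.tcp_to_grasp is the distance from the TCP to the grasp point, in m); z points along the fingers, y is the direction in which the jaws open and shut (so a half turn about z gives the same grasp; the last joint's range is limited). The gripper opens to 85 mm and grips with 20 to 120 N. Pads are 22 mm wide; open, the fingers measure 114 mm over their backs; the gripper's body (76 mm by 85 mm) begins 54 mm behind the grasp point. The pads swing forward as they close: fully open they stand 13 mm farther back than shut.
Start: joints at [-1.386, 0.116, 1.442, -0, 1.584, -0.038], TCP at [0.149, -0.658, 0.231] pointing down, gripper open.
Joint ranges: [-2.83, 2.83], [-0.83, 2.19], [0.07, 2.5], [-1.14, 4.28], [0.01, 3], [-2.97, 2.97]. Speed limits (rad/s): [1.89, 1.89, 2.22, 3.14, 3.14, 3.14].

INTERFACE

Orientations are given as a rotation vector (axis times angle).
In Python, from bench import bot, viewer gives the robot as it stands.
- The arm moves only by the tool jog_arm, never from a script. Its argument "motion" is a list of rows, each a list of 4 numbers: the shift along the world's x, y, z in cm, then the turn about the world's z in rad. A call has 1 to 10 rows; each row is the pose to reach, as a shift and turn from the pose commanded when the call began; what a row does not reach only later rows make up. A row lasts 1/10 s, in which the tool goes at most 50 mm and 8.59 degrees, less where a joint would pass 70% of its speed; a pose out of reach is approached as far as the arm can. A call with a gripper value outside its range is refused whole. "hand" is the opening, from 0 (shut) to 1 (fully open), set as the call begins (left out, the last holds). The fingers move at their own pace and stop on an object; the grip force is fixed at half the most. Time passes only in rows, so rows that repeat a pose let the fingers close. It gives the time, the measured TCP pose, the force and the opening at its end, in the units of the state.
- bot.state(): the state, without advancing time (a new reading comes with each control period).
- viewer.get_image(name): name is "scene" or "side" or "wrist"; returns (picture, depth): 400x640x3 uint8, red, green, blue; 400x640 float32, m along the optical axis (not along the pixel's ray), 0 where there is no reading.
- viewer.calibration(name): a dict with "mtx" (3x3 intrinsics, pixels), "xyz" and "orientation" of the camera in the world. Camera axes: x right, y down, z forward; pixel columns grow to the right and rows downward; lengths in m; the calibration is good to about 2 mm. The wrist camera is an equidistant fisheye: a pixel r from the principal point sees the ray r / f radians off the axis. A picture is of the moment at which its call begins: read the wrist's pose just before it. calibration takes no time and is no camera call; for the wrist camera it gives the pose at the moment of the call.
- bot.sign_off(): hands the job in, once; it reports no verdict.
Trained networks look in the newest picture that a camera, given by its name, has taken for a name from the list of things; names that differ only in an ending like _2 or _b are one class to them, and where a whole thing is asked for, a point or a joint stands for the part that bears it (a point fixed in the world has none). Each returns a list of dicts, best first, with "conf" (0 to 1); they miss things now and then, are a little off and sometimes report something else, mostly with a low value. They report only what shows in the picture. A call takes as long as a camera call. They do not tell look-alikes from the thing itself.
- viewer.spot_in(camera, name): "xy" ([column, row] in pixels, amid what is visible of it).
- viewer.masks_of(camera, name): "mask" (400x640 bool, what is visible of it) and "xy" ([column, row] in pixels, amid what is visible of it).
- viewer.mark_of(camera, name): "xy" ([column, row] in pixels: a listed point, or the origin of a listed thing).
The state is a dict: "time": time; "joint_positions": joint angles; "dq": joint speeds; "joint_efforts": joint torques, N m; "tool_pos": TCP position; "eef_rot": TCP orientation; "wrist_force": force on the tool from outside, world axes, zero at the start; "wrist_torque": the same for the moment, N m; "opening": finger opening in m.
Only numpy, scipy, OpenCV 4.12 (cv2) and the standard library are available. Lean on these libraries where they do the work, as an engineer would, in place of code of your own. Each camera call takes 0.05 s, during which the arm holds its last target. There are 200 camera calls.

## Working session

There is one attempt and no reset: what is moved stays moved. The work goes in short steps, Python scripts to look and compute and a tool call to move; the robot and the scene stay as the last step left them, time stands still between calls to the robot, and variables do not carry over. Pictures are saved under pics/ and viewed, about 8 in all and at most 12, crops included, and the job is handed in when it is done.

Besides the shell and the picture viewer there is one more tool, called after "Request:" as name(argument=value, ...) on one line, values as JSON. jog_arm: Moves the arm, as the interface text tells. Its arguments: {"type":"object","properties":{"motion":{"type":"array"},"hand":{"type":"number"}},"required":["motion"]}

```bash
mkdir -p pics
cat > h.py <<'E'
import numpy as np, cv2
from bench import bot, viewer
from scipy.spatial.transform import Rotation as R
def cal(n):
    c=viewer.calibration(n); o=np.array(c["orientation"],float)
    return np.array(c["mtx"]),np.array(c["xyz"]),(R.from_rotvec(o).as_matrix() if o.shape==(3,) else o if o.shape==(3,3) else R.from_quat(o).as_matrix())
def cloud(n,d):
    K,t,M=cal(n); v,u=np.mgrid[:400,:640]
    return np.stack([(u-K[0,2])/K[0,0]*d,(v-K[1,2])/K[1,1]*d,d],-1)@M.T+t
def ray(n,xy,z):
    K,t,M=cal(n); r=M@np.array([(xy[0]-K[0,2])/K[0,0],(xy[1]-K[1,2])/K[1,1],1])
    return t+r*(z-t[2])/r[2]
E
cat > a.py <<'E'
from h import *
ims=[]
for n in("scene","side"):
    p,d=viewer.get_image(n); ims.append(p); np.savez(f"{n}.npz",p=p,d=d,c=cloud(n,d))
    print(n,viewer.calibration(n))
    C=cloud(n,d)
    for o in("puller","cap","hub","mat","nut_0","bolt_a","bolt_c"):
        for m in viewer.masks_of(n,o)[:4]:
            k=m["mask"]&(d>0); q=C[k]
            if len(q): print(o,round(m["conf"],2),np.round(m["xy"]),k.sum(),"med",np.median(q,0).round(3),"lo",np.percentile(q,3,0).round(3),"hi",np.percentile(q,97,0).round(3))
    cv2.imwrite(f"pics/{n}0.png",p[:,:,::-1])
print(bot.state())
E
python3 a.py
```

```text
scene {'mtx': array([[418.28747221,   0.        , 314.93302603],
       [  0.        , 418.28747221, 205.56843459],
       [  0.        ,   0.        ,   1.        ]]), 'xyz': array([-0.28006481,  0.63337521,  0.74343071]), 'orientation': array([-1.14595532,  2.1907272 , -1.15860964])}
puller 0.84 [390. 178.] 303 med [ 0.475 -0.211  0.079] lo [ 0.457 -0.259  0.   ] hi [ 0.517 -0.189  0.114]
puller 0.2 [254. 238.] 856 med [0.522 0.25  0.013] lo [0.492 0.187 0.001] hi [0.583 0.287 0.048]
cap 0.83 [287. 281.] 499 med [0.318 0.275 0.04 ] lo [0.296 0.246 0.005] hi [0.35  0.3   0.043]
cap 0.75 [168. 256.] 420 med [0.563 0.461 0.04 ] lo [0.54  0.433 0.002] hi [0.598 0.489 0.044]
cap 0.73 [206. 252.] 419 med [0.506 0.388 0.04 ] lo [0.485 0.361 0.003] hi [0.541 0.412 0.044]
cap 0.68 [256. 217.] 303 med [0.537 0.239 0.072] lo [0.515 0.21  0.046] hi [0.566 0.265 0.075]
hub 0.91 [254. 237.] 761 med [0.522 0.252 0.014] lo [0.493 0.194 0.006] hi [0.578 0.286 0.048]
mat 0.88 [332. 211.] 1030 med [ 0.523 -0.015  0.004] lo [ 0.466 -0.077  0.001] hi [0.585 0.042 0.007]
nut_0 0.54 [263. 255.] 67 med [0
[... 1802 characters left out ...]
.   ] hi [0.636 0.02  0.017]
{'time': 0.8, 'joint_positions': array([-1.38583477e+00,  1.15999193e-01,  1.44157503e+00, -9.13136822e-06,
        1.58398615e+00, -3.78253879e-02]), 'dq': array([-0.00010956,  0.00084149,  0.00086944,  0.00065172, -0.00052448,
       -0.00097168]), 'joint_efforts': array([-2.62804533e-03, -7.31683588e+01, -6.32621527e+01, -1.17548484e-04,
        4.16142393e-04,  4.01566729e-05]), 'tool_pos': array([ 0.14911566, -0.65834216,  0.2313192 ]), 'eef_rot': array([ 3.12208892e+00,  3.49225796e-01, -1.05761653e-05]), 'wrist_force': array([0.66431378, 0.17144127, 0.40661994]), 'wrist_torque': array([-0.01044922,  0.04655851, -0.02878573]), 'opening': 0.0852763149345008}
```

```bash
cat > b.py <<'E'
from h import *
P=[];col=[]
for n in("scene","side"):
    z=np.load(n+".npz"); P.append(z["c"].reshape(-1,3)); col.append(z["p"].reshape(-1,3))
    c=z["c"].reshape(-1,3); 
    def box(lo,hi): return c[((c>lo)&(c<hi)).all(1)]
    for nm,lo,hi in(("handletop",(.4,-.3,.108),(.58,-.14,.12)),("armtop",(.4,-.3,.058),(.58,-.14,.068)),("fork",(.4,-.3,.004),(.58,-.14,.0105)),("cap",(.48,.17,.069),(.62,.31,.08)),("rim",(.48,.17,.046),(.62,.31,.05))):
        q=box(lo,hi)
        if len(q)>4: print(n,nm,len(q),cv2.minAreaRect((q[:,:2]*1000).astype(np.float32)),cv2.minEnclosingCircle((q[:,:2]*1000).astype(np.float32)))
    for o in("puller","puller_grip","puller_fork","cap","hub","mat"):
        pass
a=cv2.imread("pics/scene0.png")[130:330,130:430]; b=cv2.imread("pics/side0.png")[130:330,200:400]
cv2.imwrite("pics/v1.png",np.hstack([cv2.resize(a,None,fx=1.6,fy=1.6,interpolation=2)[:320],cv2.resize(b,None,fx=1.6,fy=1.6)]))
# BEV height map of the puller
q=np.vstack(P); q=q[((q>(.38,-.32,-.01))&(q<(.6,-.12,.13))).all(1)]
im=np.zeros((400,440),np.uint8)
for x,y,z in q[np.argsort(q[:,2])]:
    cv2.circle(im,(int((x-.38)*2000),int((.08-(y+.2))*2000)),2,int(30+max(z,0)*1900),-1)
cv2.imwrite("pics/bev.png",im)
E
python3 b.py
```

```text
scene handletop 54 ((480.3557434082031, -219.50015258789062), (23.92974090576172, 39.632713317871094), 77.03690338134766) ((479.99310302734375, -221.07553100585938), 22.355737686157227)
scene armtop 41 ((467.02081298828125, -213.8763427734375), (19.37982940673828, 55.33672332763672), 73.81908416748047) ((469.2537841796875, -206.1805877685547), 27.678653717041016)
scene fork 69 ((504.4137878417969, -221.14990234375), (70.52403259277344, 126.34862518310547), 68.68611907958984) ((513.0086059570312, -199.12106323242188), 64.23343658447266)
scene cap 258 ((542.3477172851562, 236.01219177246094), (59.67280960083008, 61.48812484741211), 8.209563255310059) ((543.4981079101562, 237.06460571289062), 31.63243865966797)
scene rim 75 ((532.1771850585938, 241.59689331054688), (55.18959426879883, 35.05341720581055), 67.00303649902344) ((541.07373046875, 237.440185546875), 28.315134048461914)
side handletop 85 ((482.15631103515625, -225.14663696289062), (25.713104248046875, 38.08684539794922), 73.23431396484375) ((480.3997497558594, -227.02284240722656), 20.42200469970703)
side armtop 112 ((465.4036560058594, -221.71571350097656), (29.1524715423584, 69.94515228271484), 78.85012817382812) ((466.5133361816406, -217.35987854003906), 35.22685623168945)
side fork 186 ((485.145751953125, -202.2407989501953), (111.0212173461914, 94.61604309082031), 77.876708984375) ((485.745361328125, -200.97047424316406), 71.6894302368164)
side cap 116 ((544.7283325195312, 232.9791717529297), (54.99314498901367, 59.446624755859375), 67.32266998291016) ((545.8543090820312, 232.64749145507812), 31.981298446655273)
side rim 38 ((548.4755859375, 223.9474639892578), (53.83808135986328, 41.22344970703125), 16.959531784057617) ((546.4737548828125, 232.01898193359375), 29.19985008239746)
```

View pics/v1.png

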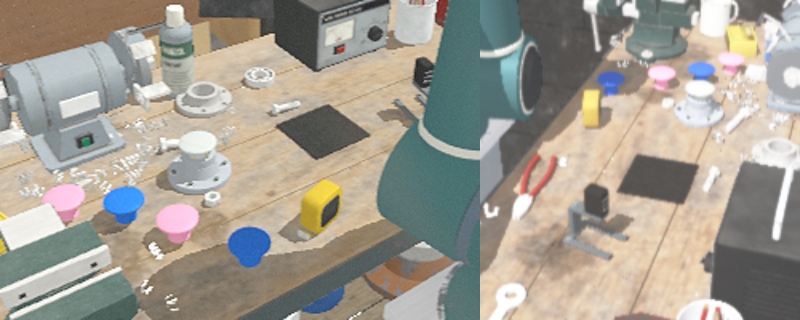

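View pics/bev.png

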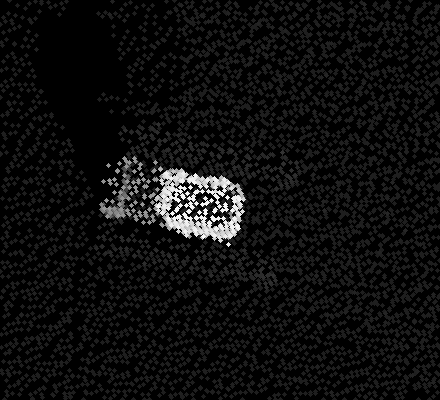

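Scene view: the steel cap is on the hub (~198,145 in the composite), with blue and pink look-alikes in front. The puller stands to the right of the mat with its prongs pointing roughly +x, yaw about -0.24. Next I move above the handle.

Request:
jog_arm(motion=[[3.3,4.3,0,-0.05],[6.6,8.6,0,-0.1],[10,13,0,-0.15],[13.3,17.4,0,-0.2],[16.6,21.7,0,-0.25],[20,26,0,-0.3],[23.2,30.4,0,-0.35],[26.5,34.7,0,-0.4],[30,39,0,-0.44],[33.2,43.5,0,-0.47]], hand=1)

```text
time: 1.8
tool_pos: [0.4538, -0.2594, 0.2316]
eef_rot: [3.117, -0.39, 0.001]
wrist_force: [0.2, -0.9, -0.1]
opening: 0.0852
```

Request:
jog_arm(motion=[[0,0,0,0],[0,0,0,0],[0,0,0,0]])

```text
time: 2.1
tool_pos: [0.4525, -0.2618, 0.2313]
eef_rot: [3.117, -0.388, -0.0]
wrist_force: [0.1, 0.4, -0.6]
opening: 0.0851
```

```bash
cat > w.py <<'E'
from h import *
import sys
# fisheye undistort helper + wrist pic
def wray(xy,cal_,z):
    K,t,M=cal_; a=(xy[0]-K[0,2])/K[0,0]; b=(xy[1]-K[1,2])/K[1,1]; r=np.hypot(a,b)+1e-9
    v=M@np.array([a/r*np.sin(r),b/r*np.sin(r),np.cos(r)]); return t+v*(z-t[2])/v[2]
def wcloud(d,cal_):
    K,t,M=cal_; v,u=np.mgrid[:400,:640]; a=(u-K[0,2])/K[0,0]; b=(v-K[1,2])/K[1,1]; r=np.hypot(a,b)+1e-9
    s=np.tan(np.minimum(r,1.5))/r
    return np.stack([a*s*d,b*s*d,d],-1)@M.T+t
if __name__=="__main__":
    s=bot.state(); c=cal("wrist"); p,d=viewer.get_image("wrist"); C=wcloud(d,c)
    print(s["time"],s["tool_pos"],s["eef_rot"],s["wrist_force"]); print(c[0],c[1])
    np.savez("wrist.npz",p=p,d=d,c=C)
    cv2.imwrite(f"pics/{sys.argv[1]}.png",p[:,:,::-1])
    for o,z in(("puller_grip",.088),("puller",0),("puller_fork",.006)):
        for m in viewer.mark_of("wrist",o)[:2]: print(o,round(m["conf"],2),np.round(m["xy"]),wray(m["xy"],c,z).round(4))
    for m in viewer.masks_of("wrist","puller")[:1]:
        q=C[m["mask"]&(d>0)]
        for lo,hi in((.105,.12),(.057,.07),(.003,.011)):
            k=q[(q[:,2]>lo)&(q[:,2]<hi)]
            if len(k)>4: print(lo,len(k),k[:,2].mean(),cv2.minAreaRect((k[:,:2]*1000).astype(np.float32)))
E
python3 w.py w1
```

```text
2.1 [ 0.4525489  -0.26177869  0.2313294 ] [ 3.11734990e+00 -3.87619655e-01 -7.78624511e-05] [ 0.07117592  0.3807033  -0.63581079]
[[309.70691629   0.         322.09206059]
 [  0.         309.70691629 198.79350271]
 [  0.           0.           1.        ]] [ 0.53292764 -0.2824478   0.37404743]
puller_grip 0.6 [275. 169.] [ 0.4783 -0.2223  0.088 ]
puller 0.93 [290. 152.] [ 0.4778 -0.2285  0.    ]
0.105 1043 0.1124178533029506 ((480.9669189453125, -223.27037048339844), (24.0960636138916, 36.33262634277344), 77.17041015625)
0.057 522 0.06397800174423765 ((464.92425537109375, -220.1017303466797), (25.97527313232422, 68.5482177734375), 75.9543228149414)
0.003 1115 0.006172952038042566 ((476.59490966796875, -222.33465576171875), (64.49906921386719, 91.1655044555664), 77.6188735961914)
```

View pics/w1.png

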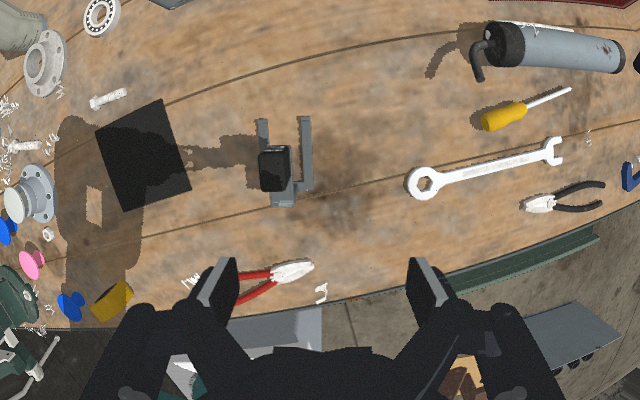

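The wrist view shows the puller at (285,165), the mat at (143,155) and the hub and cap at (25,200). The depth fit gives the handle at (0.481, -0.223) with yaw about -0.22.

Request:
jog_arm(motion=[[1.4,1.9,-1,0.03],[2.85,3.85,-3,0.03],[2.85,3.85,-6,0.03],[2.85,3.85,-9,0.03],[2.85,3.85,-12,0.03],[2.85,3.85,-14.5,0.03],[2.85,3.85,-16,0.03],[2.85,3.85,-16,0.03],[2.85,3.85,-16,0.03]], hand=1)

```text
time: 3.25
tool_pos: [0.4817, -0.2231, 0.0722]
eef_rot: [3.123, -0.341, 0.001]
wrist_force: [-0.1, -0.8, 0.1]
opening: 0.0857
```

Request:
jog_arm(motion=[[0,0,0,0],[0,0,0,0],[0,0,0,0],[0,0,0,0],[0,0,0,0],[0,0,0,0],[0,0,0,0],[0,0,0,0]], hand=0)

```text
time: 4.05
tool_pos: [0.4816, -0.2229, 0.0718]
eef_rot: [3.123, -0.341, 0.001]
wrist_force: [0.6, -0.9, 5.3]
opening: 0.0235
```

Request:
jog_arm(motion=[[0,0,1,0],[0,0,3,0],[0,0,6,0],[0,0,9,0],[0,0,11.5,0],[-0.3,3,13,0.03],[-0.8,7,13,0.08],[-1.5,11,13,0.12],[-2.2,15,13,0.16],[-3,19,13,0.2]])

```text
time: 5.05
tool_pos: [0.4506, -0.0312, 0.2015]
eef_rot: [-3.141, 0.025, 0.0]
wrist_force: [0.4, 0.5, -2.3]
opening: 0.0234
```

Request:
jog_arm(motion=[[-0.3,4,0,0.02],[-0.6,8,0,0.02],[-1,12,0,0.02],[-1.5,16,0,0.02],[-1.8,20,0,0.02],[-2,24,0,0.02],[-2.1,26.8,0,0.02],[-2.1,26.8,0,0.02],[-2.1,26.8,0,0.02],[-2.1,26.8,0,0.02]])

```text
time: 6.05
tool_pos: [0.4304, 0.2347, 0.2014]
eef_rot: [3.141, 0.004, -0.0]
wrist_force: [0.8, -0.8, -2.2]
opening: 0.0233
```

```bash
cat > w2.py <<'E'
from w import *
s=bot.state(); c=cal("wrist"); p,d=viewer.get_image("wrist"); C=wcloud(d,c)
print(s["time"],s["tool_pos"],s["eef_rot"],"yaw",2*np.arctan2(s["eef_rot"][1],s["eef_rot"][0]),s["wrist_force"],s["opening"])
np.savez("wrist.npz",p=p,d=d,c=C); cv2.imwrite(f"pics/{sys.argv[1]}.png",p[:,:,::-1])
for o in("cap","hub","puller","mat"):
    for m in viewer.masks_of("wrist",o)[:3]:
        q=C[m["mask"]&(d>0)]
        if len(q)<10: continue
        top=np.percentile(q[:,2],95); k=q[abs(q[:,2]-top)<.006]; f=(k[:,:2]*1000).astype(np.float32)
        print(o,round(m["conf"],2),np.round(m["xy"]),len(q),"z",np.percentile(q[:,2],[3,50,97]).round(4),"top",cv2.minAreaRect(f),cv2.minEnclosingCircle(f))
E
python3 w2.py w2
```

```text
6.05 [0.43037947 0.23469773 0.20137709] [ 3.14141138e+00  3.74603418e-03 -2.23495275e-04] yaw 0.0023849359099186243 [ 0.81806707 -0.78865428 -2.23735762] 0.023277237720867736
cap 0.82 [321.  60.] 4001 z [0.0699 0.0727 0.0747] top ((545.1365966796875, 235.38226318359375), (61.97551727294922, 63.46799850463867), 68.84761810302734) ((545.03173828125, 235.07333374023438), 32.05659866333008)
cap 0.79 [226. 179.] 2516 z [0.0379 0.0407 0.0427] top ((429.4858093261719, 334.419677734375), (60.930328369140625, 63.20425033569336), 86.17800903320312) ((429.7221374511719, 334.0782775878906), 32.138694763183594)
cap 0.67 [181. 105.] 2466 z [0.0374 0.0406 0.0428] top ((514.3572387695312, 383.64202880859375), (62.86045455932617, 61.327354431152344), 79.31377410888672) ((515.0233764648438, 383.9996032714844), 32.11583709716797)
hub 0.61 [321.  99.] 3973 z [0.0106 0.0122 0.0174] top ((545.3521728515625, 235.2463836669922), (107.65444946289062, 108.59066772460938), 53.06496810913086) ((545.46826171875, 234.87440490722656), 54.94207763671875)
puller 0.56 [323. 256.] 9123 z [0.1343 0.2248 0.2433] top ((430.28472900390625, 234.0723419189453), (36.19944381713867, 24.397964477539062), 0.6393710970878601) ((430.1295166015625, 234.54000854492188), 19.910381317138672)
mat 0.71 [521. 102.] 7921 z [0.0023 0.0041 0.0056] top ((528.6676025390625, -22.97016143798828), (133.90272521972656, 136.9551544189453), 1.0872406959533691) ((527.79150390625, -20.115215301513672), 91.14327239990234)
```

View pics/w2.png

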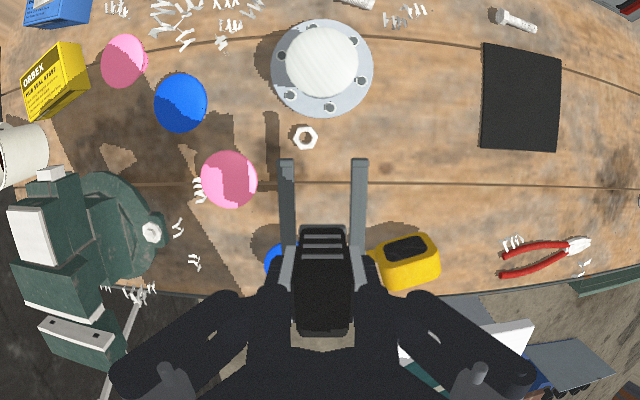

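The wrist view shows the cap on the hub at (322,60), with the fork tips at (287,160) and (360,160) lined up with it. The yellow tape measure at (405,262) is close to the heel of the fork, so I check its extent.

```bash
python3 -c "
import numpy as np
for n in('scene','side','wrist'):
    z=np.load(n+'.npz'); c=z['c']; p=z['p'].astype(int)
    k=(p[...,0]>140)&(p[...,1]>110)&(p[...,2]<70)&(c[...,0]>.2)&(c[...,0]<.45)&(c[...,1]>.05)&(c[...,1]<.25)&(z['d']>0)
    q=c[k]; print(n,len(q),np.percentile(q,[1,99],0).round(3) if len(q) else '')
c=np.load('wrist.npz')['c'].reshape(-1,3)
for a in(.130,):
  q=c[(c[:,2]>.125)&(c[:,2]<.15)&(c[:,0]>.37)&(c[:,0]<.49)&(abs(c[:,1]-.234)<.05)]
  print(len(q)); A=np.c_[q[:,:2]-[.43,.234],np.ones(len(q))]; print(np.linalg.lstsq(A,q[:,2],rcond=None)[0])
"
```

```text
scene 344 [[0.305 0.103 0.005]
 [0.344 0.172 0.068]]
side 0 
wrist 1976 [[0.313 0.104 0.003]
 [0.357 0.173 0.068]]
3020
[ 0.01516626 -0.00120298  0.13562507]
```

Request:
jog_arm(motion=[[0.8,0.05,-1,0],[1.6,0.08,-2.5,0],[2.5,0.08,-4.5,0],[2.5,0.08,-6,0],[2.5,0.08,-7.2,0],[2.5,0.08,-7.7,0],[2.5,0.08,-7.7,0],[2.5,0.08,-7.7,0]])

```text
time: 7.1
tool_pos: [0.4555, 0.2363, 0.125]
eef_rot: [-3.141, -0.005, -0.001]
wrist_force: [-0.2, -0.2, -1.4]
opening: 0.0234
```

```bash
python3 w2.py w3
```

```text
7.1 [0.45553476 0.23626346 0.12498806] [-3.14118249e+00 -4.59236384e-03 -1.32813044e-03] yaw -6.280261337887372 [-0.24838365 -0.15006911 -1.36163652] 0.02339538661289037
cap 0.89 [146. 138.] 3756 z [0.0348 0.0405 0.0427] top ((514.31982421875, 384.0333251953125), (63.279296875, 63.28252410888672), 82.89268493652344) ((514.2661743164062, 384.2510681152344), 32.29400634765625)
cap 0.78 [294. 339.] 276 z [0.039  0.0411 0.0427] top ((315.832763671875, 261.8565673828125), (33.67109298706055, 23.90676498413086), 39.66288375854492) ((318.52459716796875, 259.7413330078125), 18.12024688720703)
cap 0.72 [209. 231.] 3650 z [0.0366 0.0406 0.0426] top ((430.2093505859375, 334.46710205078125), (63.17433166503906, 63.19585418701172), 38.97703552246094) ((430.21044921875, 334.3912353515625), 32.189735412597656)
hub 0.89 [330. 136.] 5707 z [0.0106 0.0122 0.0175] top ((545.5643310546875, 235.04483032226562), (108.0595474243164, 107.62692260742188), 89.98050689697266) ((545.4235229492188, 235.4506072998047), 54.66313552856445)
hub 0.27 [557. 126.] 9739 z [0.0026 0.0042 0.0055] top ((528.1343383789062, -22.37158966064453), (132.86239624023438, 136.78628540039062), 0.9530074000358582) ((528.9166259765625, -19.93680191040039), 90.80563354492188)
puller 0.94 [324. 254.] 9095 z [0.0579 0.1497 0.1669] top ((455.5784606933594, 235.529541015625), (36.266841888427734, 24.912036895751953), 0.6795777082443237) ((455.53802490234375, 236.07894897460938), 19.81624984741211)
mat 0.66 [559. 128.] 9771 z [0.0025 0.0042 0.0055] top ((528.78466796875, -22.433425903320312), (132.68116760253906, 137.75582885742188), 1.7124930620193481) ((528.4498901367188, -20.624263763427734), 90.19441223144531)
```

View pics/w3.png

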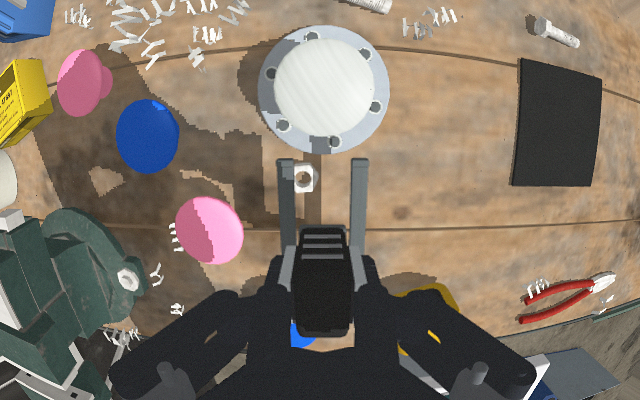

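The wrist view shows the cap centred between the prong lines at (322,90), and the fork is level at about 53 mm, inside the gap. Sliding it in.

Request:
jog_arm(motion=[[0.7,-0.05,-0.05,0],[1.9,-0.05,-0.05,0],[3.1,-0.05,-0.05,0],[4.3,-0.05,-0.05,0],[5.5,-0.05,-0.05,0],[6.7,-0.05,-0.05,0],[7.8,-0.05,-0.05,0],[8.7,-0.05,-0.05,0],[9,-0.05,-0.05,0],[9,-0.05,-0.05,0]])

```text
time: 8.35
tool_pos: [0.5456, 0.2356, 0.1236]
eef_rot: [3.141, 0.004, -0.0]
wrist_force: [0.2, 0.4, -3.0]
opening: 0.0233
```

Request:
jog_arm(motion=[[0,0,0,0],[0,0,0,0],[0,0,0,0]])

```text
time: 8.65
tool_pos: [0.5452, 0.2356, 0.124]
eef_rot: [-3.142, -0.005, -0.0]
wrist_force: [-0.1, 0.1, -2.2]
opening: 0.0231
```

```bash
python3 w2.py w4
```

```text
8.65 [0.54518547 0.23564464 0.12395566] [-3.14150954e+00 -4.64388290e-03 -3.10172973e-04] yaw -6.280228843439477 [-0.12989673  0.07647783 -2.16084464] 0.02313949969787348
cap 0.88 [162. 236.] 3076 z [0.0055 0.0405 0.0425] top ((514.42724609375, 383.6955871582031), (61.71946716308594, 63.267791748046875), 75.23777770996094) ((514.7211303710938, 384.2687683105469), 32.22831726074219)
cap 0.87 [ 92. 174.] 2486 z [0.0059 0.0403 0.0425] top ((572.5387573242188, 458.22479248046875), (61.41040802001953, 61.29938507080078), 23.99087142944336) ((572.487060546875, 458.94622802734375), 32.0201301574707)
cap 0.8 [218. 289.] 504 z [0.0024 0.036  0.0407] top ((438.44940185546875, 344.2410583496094), (38.036712646484375, 61.82759094238281), 54.638099670410156) ((431.39422607421875, 334.2304382324219), 31.514747619628906)
hub 0.83 [322. 166.] 4841 z [0.0105 0.0124 0.0443] top ((569.5802612304688, 234.69537353515625), (42.181861877441406, 9.90101432800293), 89.84214782714844) ((564.6297607421875, 234.708984375), 21.09103012084961)
puller 0.88 [321. 268.] 7436 z [0.0573 0.1605 0.1659] top ((545.07861328125, 235.30117797851562), (35.98463439941406, 24.23531150817871), 0.43120720982551575) ((545.1411743164062, 235.59385681152344), 19.85325813293457)
mat 0.94 [546. 206.] 8724 z [0.0026 0.0041 0.0054] top ((527.3938598632812, -22.9622802734375), (133.6294403076172, 137.03787231445312), 1.0336674451828003) ((528.4910888671875, -20.28622055053711), 90.6233901977539)
```

View pics/w4.png

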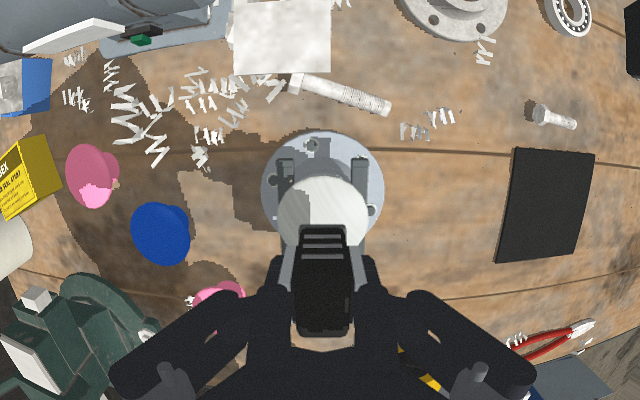

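The fork sits under the head, with its tips showing beyond the cap at (287,160) and (357,160). Pulling straight up.

Request:
jog_arm(motion=[[0,0,0.3,0],[0,0,0.7,0],[0,0,1.1,0],[0,0,1.5,0],[0,0,1.9,0],[0,0,2.3,0],[0,0,2.7,0],[0,0,3.1,0],[0,0,3.5,0],[0,0,3.9,0]])

```text
time: 9.9
tool_pos: [0.5454, 0.2356, 0.1633]
eef_rot: [-3.141, -0.004, -0.0]
wrist_force: [-0.4, -0.4, -3.9]
opening: 0.0233
```

Request:
jog_arm(motion=[[0,0,0.3,0],[0,0,0.6,0],[0,0,0.6,0],[0,0,0.6,0]])

```text
time: 10.3
tool_pos: [0.5454, 0.2356, 0.1687]
eef_rot: [3.142, 0.004, -0.0]
wrist_force: [-0.2, 0.4, -4.6]
opening: 0.0231
```

```bash
python3 w2.py w5; python3 -c "
import numpy as np
c=np.load('wrist.npz')['c']; p=np.load('wrist.npz')['p']
q=c.reshape(-1,3); q=q[(abs(q[:,0]-.545)<.06)&(abs(q[:,1]-.235)<.05)]
print(np.histogram(q[:,2],bins=np.arange(0,.22,.006)))"
```

```text
10.3 [0.54539011 0.23558599 0.16871087] [ 3.14155468e+00  4.42372884e-03 -1.22700331e-04] yaw 0.0028162654231420926 [-0.2471288   0.36790856 -4.58695005] 0.023099527302242
cap 0.73 [301. 341.] 296 z [0.0054 0.0385 0.0408] top ((349.56854248046875, 257.07220458984375), (33.81697082519531, 13.682332992553711), 75.2509765625) ((349.07049560546875, 257.2033386230469), 17.697561264038086)
cap 0.7 [179. 220.] 2471 z [0.0354 0.0406 0.0427] top ((514.5912475585938, 384.64093017578125), (62.78690719604492, 63.34711456298828), 53.64802932739258) ((514.27587890625, 384.0080261230469), 32.691261291503906)
cap 0.69 [234. 281.] 1389 z [0.0042 0.0403 0.0426] top ((442.4752197265625, 334.9070129394531), (38.74934387207031, 61.7565803527832), 1.923338770866394) ((433.1954650878906, 334.497802734375), 31.034208297729492)
hub 0.88 [323. 156.] 3905 z [0.0105 0.0127 0.0487] top ((565.2025146484375, 234.83750915527344), (18.26739501953125, 48.747962951660156), 0.22475764155387878) ((558.28857421875, 234.7880401611328), 24.415674209594727)
puller 0.71 [325. 270.] 7171 z [0.1024 0.206  0.2107] top ((545.270
[... 206 characters left out ...]
7.6347045898438, -22.60498046875), (133.19247436523438, 136.23475646972656), 0.9440671801567078) ((528.3531494140625, -22.553966522216797), 92.7823715209961)
(array([ 474,  990, 1521,  170,  178,   92,   59,  347,  282,    0,    0,
          0,    1,    0,    0,    0,  173, 2063, 3530,    0,    0,    0,
          0,    0,    0,   49,  147,  168,  253,  512,  547,  696,  736,
        699, 3156, 2229]), array([0.   , 0.006, 0.012, 0.018, 0.024, 0.03 , 0.036, 0.042, 0.048,
       0.054, 0.06 , 0.066, 0.072, 0.078, 0.084, 0.09 , 0.096, 0.102,
       0.108, 0.114, 0.12 , 0.126, 0.132, 0.138, 0.144, 0.15 , 0.156,
       0.162, 0.168, 0.174, 0.18 , 0.186, 0.192, 0.198, 0.204, 0.21 ,
       0.216]))
```

View pics/w5.png

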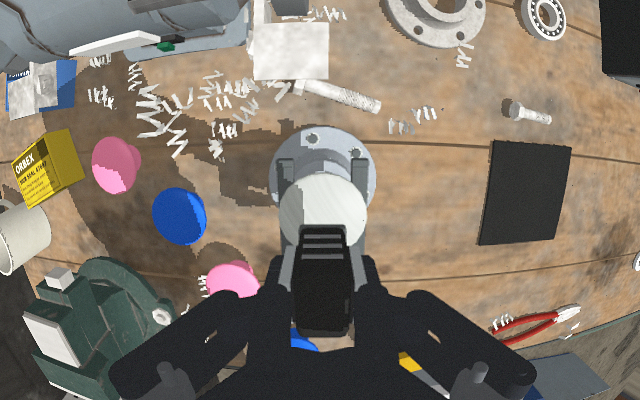

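The cap is hanging on the fork, with its head at (325,210) and its top at about 0.111 m, clear of the hub. Carrying it smoothly to the mat.

Request:
jog_arm(motion=[[0,0,0.4,0],[0,0,1,0],[0,-0.3,1.6,0],[0,-0.9,2,0],[-0.1,-1.8,2,0],[-0.2,-3,2,0],[-0.3,-4.4,2,0],[-0.4,-6,2,0],[-0.5,-7.6,2,0],[-0.6,-9.2,2,0]])

```text
time: 11.55
tool_pos: [0.5392, 0.142, 0.1888]
eef_rot: [3.142, 0.004, -0.0]
wrist_force: [-0.0, -0.3, -3.7]
opening: 0.0232
```

Request:
jog_arm(motion=[[-0.1,-1.6,0,0],[-0.2,-3.2,0,0],[-0.3,-4.8,0,0],[-0.4,-6.4,0,0],[-0.5,-8,0,0],[-0.6,-9.6,0,0],[-0.7,-11.2,0,0],[-0.8,-12.6,0,0],[-0.9,-13.8,0,0],[-1,-14.8,0,0]])

```text
time: 12.55
tool_pos: [0.5293, -0.0054, 0.1888]
eef_rot: [-3.142, -0.004, 0.0]
wrist_force: [0.1, 0.4, -4.1]
opening: 0.0233
```

Request:
jog_arm(motion=[[-0.1,-0.7,0,0],[-0.1,-1.2,0,0],[-0.1,-1.5,0,0],[-0.1,-1.6,0,0],[-0.1,-1.6,0,0],[-0.1,-1.6,0,0]])

```text
time: 13.15
tool_pos: [0.5284, -0.0201, 0.1888]
eef_rot: [-3.141, -0.005, 0.0]
wrist_force: [0.4, -0.5, -4.0]
opening: 0.0234
```

```bash
python3 w2.py w6
```

```text
13.15 [ 0.52841945 -0.02012931  0.18876508] [-3.14149158e+00 -4.88954468e-03  8.72668302e-05] yaw -6.280072428719344 [ 0.44326259 -0.45832321 -4.0454779 ] 0.02342932966244889
cap 0.85 [128. 314.] 1020 z [0.0038 0.04   0.0425] top ((326.64697265625, 268.08966064453125), (62.607948303222656, 58.50910568237305), 3.5859017372131348) ((326.97802734375, 269.0487365722656), 31.831039428710938)
cap 0.78 [ 78. 250.] 1062 z [0.0041 0.04   0.0424] top ((431.7999267578125, 331.5856628417969), (60.40699768066406, 57.936134338378906), 13.42949390411377) ((430.7751159667969, 332.5206604003906), 31.77214241027832)
cap 0.76 [ 42. 196.] 1001 z [0.0055 0.04   0.0425] top ((514.1367797851562, 381.2733154296875), (57.774417877197266, 63.16347885131836), 66.8291244506836) ((514.8329467773438, 382.55047607421875), 31.726993560791016)
hub 0.7 [117. 166.] 4814 z [0.006  0.0152 0.0486] top ((545.2122192382812, 233.571044921875), (55.942955017089844, 57.562252044677734), 50.68739700317383) ((546.5462646484375, 234.40548706054688), 29.88541030883789)
puller 0.81 [323. 267.] 7673 z [0.1219 0.2239 0.2308] top ((528.4030151367188, -20.730913162231445), (24.585168838500977, 36.58158493041992), 88.98809051513672) ((528.3115234375, -20.788328170776367), 19.89327621459961)
mat 0.83 [325. 148.] 8127 z [0.0025 0.0041 0.0055] top ((529.6329956054688, -20.743728637695312), (131.4001922607422, 132.68869018554688), 0.6804545521736145) ((528.86376953125, -22.021846771240234), 91.13236999511719)
mat 0.39 [118.  94.] 754 z [0.0074 0.015  0.0224] top ((629.9942016601562, 225.78436279296875), (74.90655517578125, 20.94190788269043), 64.76693725585938) ((635.0814208984375, 223.34359741210938), 37.724483489990234)
```

View pics/w6.png

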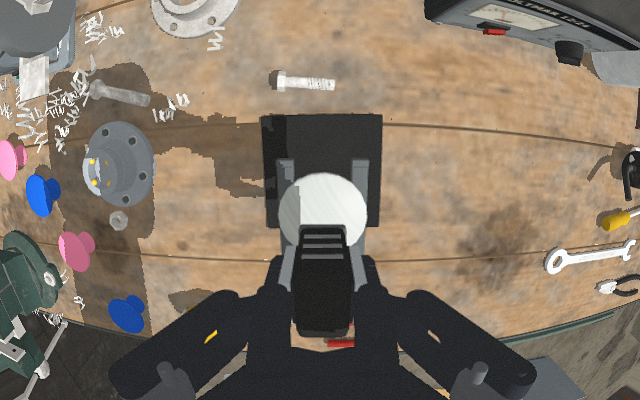

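Cap and fork are centred over the mat (head at (322,210), mat at (323,170)). Lowering now.

Request:
jog_arm(motion=[[0,0,-0.5,0],[0,0,-1.5,0],[0,0,-2.8,0],[0,0,-4.1,0],[0,0,-5.3,0],[0,0,-6.3,0],[0,0,-7,0],[0,0,-7.5,0],[0,0,-7.8,0],[0,0,-8,0]])

```text
time: 14.4
tool_pos: [0.5285, -0.0204, 0.1088]
eef_rot: [3.142, 0.004, 0.0]
wrist_force: [-0.0, 0.0, -4.1]
opening: 0.0231
```

Request:
jog_arm(motion=[[0,0,-0.15,0],[0,0,-0.3,0],[0,0,-0.45,0],[0,0,-0.6,0],[0,0,-0.9,0],[0,0,-1.3,0],[0,0,-1.7,0],[0,0,-2.1,0],[0,0,-2.4,0],[0,0,-2.7,0]])

```text
time: 15.4
tool_pos: [0.5284, -0.0204, 0.0815]
eef_rot: [-3.142, -0.004, 0.0]
wrist_force: [-0.1, 0.4, -1.3]
opening: 0.0236
```

Request:
jog_arm(motion=[[0,0,-0.15,0],[0,0,-0.3,0],[0,0,-0.4,0],[0,0,-0.4,0],[0,0,-0.4,0]])

```text
time: 15.9
tool_pos: [0.5284, -0.0204, 0.0779]
eef_rot: [3.142, 0.004, 0.0]
wrist_force: [0.7, 0.5, -2.1]
opening: 0.0235
```

Request:
jog_arm(motion=[[0,0,-0.1,0],[0,0,-0.2,0],[0,0,-0.2,0],[0,0,-0.2,0]])

```text
time: 16.3
tool_pos: [0.5284, -0.0204, 0.0758]
eef_rot: [3.142, 0.004, -0.0]
wrist_force: [0.3, -0.3, -3.2]
opening: 0.0233
```

Request:
jog_arm(motion=[[0,0,-0.05,0],[0,0,-0.1,0],[0,0,-0.1,0],[0,0,-0.1,0]])

```text
time: 16.7
tool_pos: [0.5286, -0.0205, 0.0758]
eef_rot: [3.141, 0.004, 0.001]
wrist_force: [-5.9, -0.1, 9.5]
opening: 0.0237
```

```bash
python3 w2.py w7|grep -E "yaw|puller"; python3 -c "
import numpy as np
c=np.load('wrist.npz')['c'].reshape(-1,3)
q=c[(abs(c[:,0]-.545)<.07)&(abs(c[:,1]+.02)<.05)]
for lo,hi in((0,.007),(.007,.02),(.03,.06),(.1,.13)):
  k=q[(q[:,2]>lo)&(q[:,2]<hi)]; print(len(k),np.percentile(k[:,2],[3,50,97]) if len(k) else '')"
```

```text
16.7 [ 0.52857637 -0.0204548   0.07581657] [3.14148258e+00 4.37987313e-03 7.99925851e-04] yaw 0.002788409729505768 [-5.94482274 -0.14238861  9.52893872] 0.023694629287943206
puller 0.68 [325. 270.] 7470 z [0.0091 0.1123 0.1178] top ((528.7816772460938, -20.998573303222656), (35.5771369934082, 24.592708587646484), 1.0933185815811157) ((528.7242431640625, -20.71280860900879), 19.634363174438477)
12159 [0.00016175 0.00400738 0.00532876]
1372 [0.0082237  0.0102056  0.01364896]
4281 [0.04102655 0.04425331 0.04621532]
8783 [0.10251764 0.11707402 0.1294963 ]
```

View pics/w7.png

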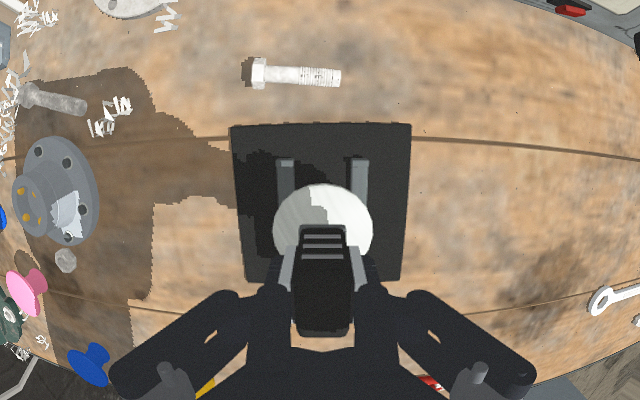

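The fork is on the mat (prong tops at 10 mm) and the cap stands on its foot (top at 46 mm). Releasing and backing straight up.

Request:
jog_arm(motion=[[0,0,0.05,0],[0,0,0.05,0],[0,0,0.05,0],[0,0,0.05,0],[0,0,0.05,0],[0,0,0.05,0],[0,0,0.05,0],[0,0,0.05,0]], hand=1)

```text
time: 17.75
tool_pos: [0.5284, -0.0204, 0.0753]
eef_rot: [-3.142, -0.004, 0.0]
wrist_force: [-0.6, 0.1, 0.3]
opening: 0.0854
```

Request:
jog_arm(motion=[[0,0,1,0],[0,0,3,0],[0,0,5,0],[0,0,8,0],[0,0,11,0],[0,0,14,0],[0,0,15,0],[0,0,15,0],[0,0,15,0]])

```text
time: 18.65
tool_pos: [0.5281, -0.0204, 0.2244]
eef_rot: [-3.141, -0.004, 0.001]
wrist_force: [-0.2, -0.4, -1.2]
opening: 0.0854
```

```bash
python3 w2.py w8|cut -c1-260
python3 - <<'E'
from h import *
a=cv2.imread("pics/w8.png")
p,_=viewer.get_image("side"); b=cv2.resize(p[160:310,240:440,::-1],None,fx=2,fy=2)
cv2.imwrite("pics/v8.png",np.hstack([cv2.resize(a,(480,300)),b[:, 40:360]]))
E
```

```text
18.65 [ 0.52814357 -0.02037979  0.224375  ] [-3.14148523e+00 -4.40324080e-03  1.48415003e-03] yaw -6.280382023010208 [-0.23574503 -0.39679684 -1.17228337] 0.08537874518806529
cap 0.96 [322. 163.] 1646 z [0.0412 0.0442 0.0463] top ((531.488525390625, -20.951656341552734), (63.4506721496582, 57.278961181640625), 87.8026351928711) ((528.1349487304688, -21.00664710998535), 32.288272857666016)
cap 0.95 [ 90. 238.] 1052 z [0.0002 0.04   0.0425] top ((430.8964538574219, 332.5118408203125), (62.84244918823242, 62.39215850830078), 42.52202224731445) ((430.3095703125, 333.6392822265625), 32.813621520996094)
cap 0.81 [ 58. 189.] 977 z [0.0027 0.04   0.0426] top ((516.0704345703125, 382.55645751953125), (62.28638458251953, 60.9762077331543), 57.42377853393555) ((515.5054931640625, 384.30877685546875), 32.486576080322266)
hub 0.62 [132. 161.] 4263 z [0.0059 0.0148 0.0487] top ((545.5637817382812, 233.91725158691406), (56.60044860839844, 56.92635726928711), 74.01091766357422) ((545.4940185546875, 234.27418518066406), 29.572412490844727)
puller 0.77 [322. 192.] 2459 z [0.0088 0.0868 0.1179] top ((528.500244140625, -21.038333892822266), (23.191429138183594, 35.22773361206055), 89.48492431640625) ((528.5340576171875, -20.875308990478516), 19.57400131225586)
mat 0.89 [324. 144.] 6891 z [0.0026 0.0041 0.0056] top ((529.8617553710938, -21.451309204101562), (129.5035400390625, 131.96511840820312), 0.10327386111021042) ((528.6555786132812, -21.74675178527832), 88.65306091308594)
```

View pics/v8.png

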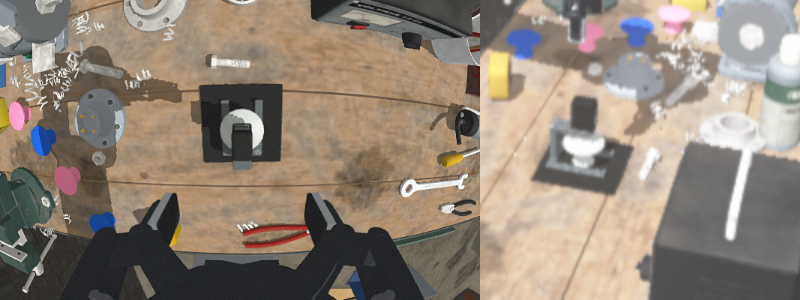

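Cap and puller both stand upright on the mat, the gripper is clear, and the nut and bolts look undisturbed. Handing in.

```bash
python3 -c "
from bench import bot; print(bot.sign_off())"
```

```text
the job is handed in; nothing more can be done
None
```

The job is done and handed in at about 19 s of the 58 s allowed; the hand-in reports no verdict.

I gripped the puller by its handle, slid the fork under the cap's head and pulled the cap straight up out of the hub. I carried it to the mat, set it down on its foot and released the puller.

**Last checks (wrist and side cameras):**
- **Cap:** its head is centred at (0.528, -0.021), within about 2 mm of the mat's centre. Its top is at about 46 mm, which matches standing upright on the 4 mm mat.
- **Puller:** it stands with its fork flat on the mat, prong tops at about 10 mm and handle top at about 118 mm.
- **Gripper:** it is fully open and has backed straight up 15 cm above the release point.
- **Nut and bolts:** they look undisturbed in the pictures, but I did not measure their positions again.

No check failed. The only disagreement was early on: the two fixed cameras differed by about 5 mm in y, so I relied on the closer wrist camera's depth instead.

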